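# Third hand: press a heat sink against the fixture's sprung stop

## Task

Turn the fixture's black dial clockwise until its white pointer is at the red mark on the ring, and let go of it; then lay the finned heat sink flat, fins up and lengthwise, between the fixture's two rails and push it along them against the orange sprung stop until the stop's black needle stands in the green part of the scale, never in the red. Finish while still holding it there with that steady push (about 10 N), so that I can put the screws in, and leave the other things on the bench alone.

Things in the scene. Friction and masses are not known exactly. Their poses are not given: they have to be found in the camera images.
- fixture: Fixed aluminium base plate 290 x 112 x 8 mm. Origin on the bench, on its centre line; x along the rails in the pushing direction, y across, z up. Plate x -103 to 187 mm. Two dark rails, tops 18 mm above the bench, x -100 to 45 mm, leave a 70 mm channel centred on y = 0. Beyond the stop: grey carriage (x 60 to 112 mm, top 30 mm, needle 34 mm) and blue gear housing (x 124 to 182 mm, top 26 mm).
- channel (a point): Point in the channel on the plate's upper surface, on the centre line, at fixture x = -45 mm: with the heat sink's middle above this point its front end is still about 20 to 35 mm short of the stop. Axes as the fixture.
- stop_face (a point): Middle of the orange stop face (56 mm wide, from 9 to 30 mm above the bench) that the heat sink's end meets; it moves with the stop. Axes as the fixture: pushed in along +x.
- face (a joint): How far the orange stop is pressed in, m: 0 free, 0.030 at its end. A spring of 600 N/m (0 N at 0). The black needle on it runs over the carriage's white scale: green from 0.010 to 0.022 (6 to 13 N), middle 0.016 (about 10 N), red from 0.027 on.
- dial (a joint): Dial angle, rad, 0 to 2.3, growing clockwise seen from above; stays where it is left (friction 0.15 N m, turn it gripped firmly). A screw in the fixture moves carriage and stop 6 mm towards the heat sink per rad, so set the dial first.
- dial_grip (a point): On the dial's upright axis at the height to grip, 52 mm above the bench. The grip is a black upright bar 13 mm thick, 44 mm long, from 32 to 58 mm above the bench, on a disc 48 mm across (top at 32 mm). x runs across the bar (close the fingers along it), y along it to the end with the white pointer.
- dial_pointer (a point): End of the white pointer line, 29 mm from the dial's axis; turns with the dial.
- dial_mark (a point): The red mark on the aluminium ring round the dial, 29 mm from the dial's axis (angle differs from time to time). At the start it is 0.4 to 1.4 rad clockwise of the pointer.
- sink_fins (a point): Middle of the fin block of the aluminium heat sink: 80 long (x) x 64 wide (y) x 44 mm high, 0.15 to 0.31 kg; 6 mm flange plate, on it a finned block 36 wide, 80 long, 38 mm high (solid to fingers). This point is 27 mm above the underside (35 mm above the bench in the channel). Grip across the 36 mm (y), tips above the flange. A half turn about z makes no difference. Starts flat, fins up.
- handset: Bystander: grey phone handset, 150 x 51 x 42 mm; origin under its middle.
- clear_tub: Bystander: clear plastic tub, 70 x 100 x 45 mm; origin under its middle.
- jar_1: Bystander: clear jar with a red lid, on the right of the bench, 52 mm across, 56 mm high; origin under its middle.
- solder_reel: Bystander: flat reel of solder, 78 mm across, 26 mm high; origin under its middle.
- masking_tape: Bystander: roll of masking tape, 68 mm across, 24 mm high; origin under its middle.

How it is judged:
On the way, in this order (a step that is already met when the one before it is completed fails the run):
1. the dial's pointer is at the red mark (within 4.2 mm at the pointer's end, about 8 degrees) and the dial has been let go (horizontal distance between dial_pointer and dial_mark below 0.0042 m and contact force between each of the arm, the fingers and dial below 0.1 N), for 0.2 s.
2. the heat sink lies flat between the rails and is pressed against the stop with the needle in the green for 1.5 s (z of sink_fins in the frame of fixture between 0.03 and 0.0395 m and y of sink_fins in the frame of fixture between -0.006 and 0.006 m and angle between the x axis of sink_fins and the x axis of fixture, either way round below 0.12 rad and angle between sink_fins's own z axis and vertical below 0.08 rad and value of joint face between 0.0095 and 0.0225 m and contact force between heat_sink and face between 5 and 15 N and contact force between any of the fingers, the arm and heat_sink above 1 N), for 1.5 s.
At the end, for the whole second after the job is handed in: Robot still holding the heat sink flat between the rails (6 mm of centre line, 0.12 rad, within 5 mm of the plate), pressed on the stop with 5 to 15 N, needle in the green (stop in 9.5 to 22.5 mm) and at rest; dial pointer still within 4.2 mm of the red mark (all of step 2 and horizontal distance between dial_pointer and dial_mark below 0.0042 m and velocity of joint face between -0.01 and 0.01 m/s); the arm keeps its last pose, push and grip.
It fails at once if the stop is driven into the red (pressed in more than 27 mm) (value of joint face above 0.027 m).
It fails at once if a bystander is moved more than 25 mm (distance of any of handset, clear_tub, jar_1, solder_reel, masking_tape from where it was at the start of the episode above 0.025 m).
It also fails if it takes over 56 s, if anything falls off the work surface, if the arm or the gripper's body presses on something with over 40 N, if the wrist force passes 120 N, or if a joint passes its speed limit or range.

## Robot

A 6-joint arm with a two-finger parallel gripper is mounted at the origin on a cart in front of the work surface, level with it; the furniture and walls round the work are solid. World frame = base frame: x ahead of the robot, y to its left, z up, the work surface at z = 0. Lengths are in m, angles in rad, forces in N, time in s.
With the tool pointing down it reaches from about 0.275 to 0.75 m from the base axis. Payload 10.2 kg.
Tool frame: the origin (TCP) lies at the very end of the fingers, on their centre line; the grasp point (between the pads) lies grip_point_offset behind it (grip_point_offset is the distance from the TCP to the grasp point, in m); z points along the fingers, y is the line along which they close (so a half turn about z gives the same grasp; the last joint's range is limited). The gripper opens to 85 mm and grips with 20 to 120 N. Pads are 22 mm wide; open, the fingers measure 114 mm over their backs; the gripper's body (76 mm by 85 mm) begins 54 mm behind the grasp point. The pads swing forward as they close: fully open they stand 13 mm farther back than shut.
Start: joints at [-1.38, 0.313, 1.498, -0, 1.331, -0.223], TCP at [0.211, -0.481, 0.231] pointing down, gripper open.
Joint ranges: [-2.94, 2.94], [-0.97, 2.17], [0.19, 2.56], [-1.23, 4.37], [0.02, 3.11], [-2.88, 2.88]. Speed limits (rad/s): [2.39, 2.39, 3.01, 3.14, 3.14, 3.14].

## Interface

Orientations are given as a unit quaternion [x, y, z, w].
In Python, from plant import get_state, read_camera, calibration, close_job, recognise, place_of, grip_point_offset gives the robot as it stands.
- The arm moves only by the tool jog_arm, never from a script. Its argument "steps" is a list of rows, each a list of 3 entries, a list of its own where there are three numbers: the shift along the tool's x, y, z in mm, then the turn, a rotation vector about the tool's x, y, z in degrees, then the closure, from 0 (fully open) to 1 (shut). A call has 1 to 12 rows; each row shifts and turns the commanded pose from where the row before left it, along the tool's axes as they then stand; what a row does not reach is not made up. A row lasts 1/10 s, in which the tool goes at most 50 mm and 8.59 degrees, less where a joint would pass 70% of its speed; a pose out of reach is approached as far as the arm can. A call with a gripper value outside its range is refused whole. The fingers move at their own pace and stop on an object; "squeeze" is the grip in N (left out, the last holds). Time passes only in rows, so rows that do not move let the fingers close. It gives the time, the measured TCP pose, the force, the opening and the grip force at its end, in the units of the state.
- get_state(): the state, without advancing time (a new reading comes with each control period).
- read_camera(name): name is "scene" or "side" or "wrist"; returns (picture, depth): 384x512x3 uint8, blue, green, red; 384x512 float32, m along the optical axis (not along the pixel's ray), 0 where there is no reading.
- calibration(name): a dict with "fx", "fy", "cx", "cy" (pixels), "dist_coeffs" ([k1, k2, p1, p2, k3] as OpenCV has them; the pictures are not rectified), "T" (4x4, takes a point from camera to world coordinates). Camera axes: x right, y up, looking along -z (the intrinsics and any distortion apply to the point x, -y, -z); pixel columns grow to the right and rows downward; lengths in m; the calibration is good to about 2 mm. A picture is of the moment at which its call begins: read the wrist's pose just before it. calibration takes no time and is no camera call; for the wrist camera it gives the pose at the moment of the call.
- close_job(): hands the job in; it is judged then, once.
Trained networks look in the newest picture that a camera, given by its name, has taken for a name from the list of things; names that differ only in an ending like _2 or _b are one class to them, and where a whole thing is asked for, a point or a joint stands for the part that bears it (a point fixed in the world has none). Each returns a list of dicts, best first, with "conf" (0 to 1); they miss things now and then, are a little off and sometimes report something else, mostly with a low value. They report only what shows in the picture. A call takes as long as a camera call.
- recognise(label, camera): "point" ([column, row] in pixels, amid what is visible of it).
- place_of(label, camera): "point" ([column, row] in pixels: a listed point, or the origin of a listed thing).
The state is a dict: "clock": time; "q": joint angles; "dq": joint speeds; "joint_efforts": joint torques, N m; "ee_pos": TCP position; "eef_rot": TCP orientation; "contact_force": force on the tool from outside, world axes, zero at the start; "torque": the same for the moment, N m; "opening": finger opening in m; "finger_force": force on a finger pad.
Only numpy, scipy, OpenCV 4.12 (cv2) and the standard library are available. Lean on these libraries where they do the work, as an engineer would, in place of code of your own. Each camera call takes 0.05 s, during which the arm holds its last target. There are 200 camera calls.

## Working session

There is one attempt and no reset: what is moved stays moved. The work goes in short steps, Python scripts to look and compute and a tool call to move; the robot and the scene stay as the last step left them, time stands still between calls to the robot, and variables do not carry over. Pictures are saved under pics/ and viewed, at most 10 in all, crops included, and the job is handed in when it is done.

Besides the shell and the picture viewer there is one more tool, called after "Request:" by a JSON object that holds its "name" and its "arguments", one argument or row to a line. jog_arm: Moves the arm, as the interface text tells. Its arguments: {"type":"object","properties":{"steps":{"type":"array","items":{"type":"array"}},"squeeze":{"type":"number"}},"required":["steps"]}

```bash
mkdir -p pics
cat > h.py <<'E'
import numpy as np, cv2
from plant import *
from scipy.spatial.transform import Rotation as R
def cal(n):
    c=calibration(n); K=np.array([[c["fx"],0,c["cx"]],[0,c["fy"],c["cy"]],[0,0,1.]]); return K,np.array(c["dist_coeffs"],float),np.array(c["T"],float)
def ray(n,p,C=None):
    K,d,T=C or cal(n)
    u=cv2.undistortPoints(np.array([[p]],float),K,d)[0,0]
    v=T[:3,:3]@np.array([u[0],-u[1],-1.]); return T[:3,3],v
def onz(n,p,z,C=None):
    o,v=ray(n,p,C); return o+v*(z-o[2])/v[2]
def proj(n,P,C=None):
    K,d,T=C or cal(n)
    c=(np.linalg.inv(T)@np.c_[np.atleast_2d(P),np.ones(len(np.atleast_2d(P)))].T).T[:,:3]*[1,-1,-1]
    return cv2.projectPoints(c,np.zeros(3),np.zeros(3),K,d)[0][:,0]
def find(l,n,z=None,f=place_of,k=2):
    r=f(l,n)[:k]
    for e in r: print(l,n,round(e["conf"],2),np.round(e["point"]), None if z is None else np.round(onz(n,e["point"],z),4))
    return r
E
python3 - <<'E'
from h import *
print(grip_point_offset if not callable(grip_point_offset) else grip_point_offset()); s=get_state(); print(s["clock"],s["ee_pos"],s["eef_rot"])
ims=[]
for n in("scene","side"):
    im,d=read_camera(n); cv2.imwrite(f"pics/{n}0.png",im)
    for l,z in dict(fixture=0,channel=.008,stop_face=.02,dial_grip=.052,dial_pointer=.032,dial_mark=.032,sink_fins=.027,handset=0,clear_tub=0,jar_1=0,solder_reel=0,masking_tape=0).items(): find(l,n,z)
E
```

```text
0.0187
0.0 [ 0.21104729 -0.48042498  0.23072748] [ 9.78673856e-01  2.05419194e-01  3.44903773e-05 -6.60590813e-04]
fixture scene 0.81 [220. 286.] [0.5391 0.3422 0.    ]
fixture scene 0.49 [253. 238.] [0.539  0.1397 0.    ]
channel scene 0.8 [206. 296.] [0.5536 0.394  0.008 ]
channel scene 0.54 [217. 208.] [0.7114 0.0954 0.008 ]
stop_face scene 0.69 [240. 181.] [ 0.6976 -0.0458  0.02  ]
stop_face scene 0.49 [226. 274.] [0.5373 0.3085 0.02  ]
dial_grip scene 0.48 [248. 241.] [0.5282 0.1856 0.052 ]
dial_pointer scene 0.75 [246. 238.] [0.5466 0.1683 0.032 ]
dial_pointer scene 0.69 [264. 156.] [ 0.6806 -0.1941  0.032 ]
dial_mark scene 0.55 [254. 241.] [0.5176 0.1649 0.032 ]
sink_fins scene 0.61 [274. 204.] [ 0.5386 -0.008   0.027 ]
sink_fins scene 0.31 [267. 156.] [ 0.6713 -0.2021  0.027 ]
handset scene 0.89 [339. 157.] [ 0.4379 -0.3651  0.    ]
clear_tub scene 0.68 [238. 180.] [ 0.7197 -0.062   0.    ]
jar_1 scene 0.65 [265. 156.] [ 0.6924 -0.2239  0.    ]
solder_reel scene 0.76 [217. 211.] [0.706  0.1016 0.    ]
masking_tape scene 0.55 [293. 142.] [ 0.632  -0.3473  0.    ]
fixture side 
[... 230 characters left out ...]
 [0.5429 0.316  0.02  ]
dial_grip side 0.64 [287. 238.] [0.5267 0.182  0.052 ]
dial_grip side 0.58 [274. 238.] [0.562  0.1706 0.052 ]
dial_pointer side 0.51 [273. 236.] [0.5578 0.1535 0.032 ]
dial_mark side 0.56 [282. 234.] [0.5314 0.1578 0.032 ]
sink_fins side 0.93 [258. 194.] [ 0.5414 -0.007   0.027 ]
handset side 0.58 [241. 116.] [ 0.458  -0.3811  0.    ]
clear_tub side 0.85 [203. 199.] [ 0.706  -0.0696  0.    ]
jar_1 side 0.8 [194. 156.] [ 0.6818 -0.2543  0.    ]
jar_1 side 0.47 [309. 311.] [0.5494 0.3809 0.    ]
solder_reel side 0.77 [216. 240.] [0.712  0.0877 0.    ]
solder_reel side 0.55 [241. 118.] [ 0.4597 -0.3742  0.    ]
masking_tape side 0.75 [200. 135.] [ 0.6313 -0.3428  0.    ]
```

```bash
python3 -c "
import cv2
im=cv2.imread('pics/scene0.png')[130:340,120:400]; cv2.imwrite('pics/a.png',cv2.resize(im,None,fx=2.8,fy=2.8,interpolation=cv2.INTER_CUBIC))"
```

```text
(no output)
```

View pics/a.png

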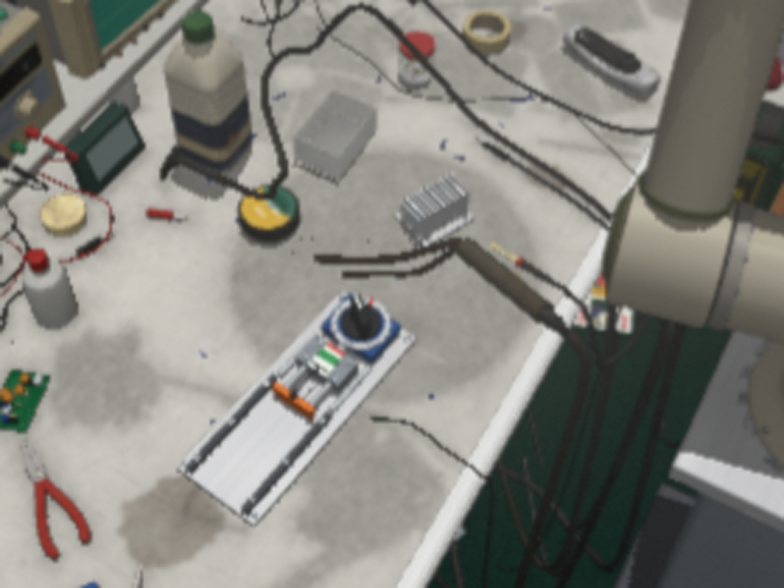

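The picture shows the fixture at the lower left with its stop towards crop (295,395) and the dial at (360,325). The heat sink is at (435,208) and the bystanders are behind it. I'll move above the dial for a close look.

```bash
cat >> h.py <<'E'
def go(P,yaw=None):
    "tool shift mm and clockwise turn deg to world TCP P, yaw (deg) of tool x"
    s=get_state(); r=R.from_quat(s["eef_rot"]); M=r.as_matrix(); y0=np.degrees(np.arctan2(M[1,0],M[0,0]))
    print("t",round(s["clock"],2),"yaw",round(y0,2),"tilt",round(np.degrees(np.arccos(-M[2,2])),2),"shift",np.round(M.T@(np.array(P)-s["ee_pos"])*1000,1), "turn", None if yaw is None else round((y0-yaw+180)%360-180,2))
E
python3 - <<'E'
from h import *
go([.50,.18,.23])
K,d,T=cal("wrist"); s=get_state(); M=R.from_quat(s["eef_rot"]).as_matrix(); print(M.T@(T[:3,3]-s["ee_pos"])); print(M.T@T[:3,:3])
E
```

```text
t 1.3 yaw 23.71 tilt 0.0 shift [ 530.2 -488.7    1.3] turn None
[ 7.53274430e-02  4.58506372e-05 -1.41700910e-01]
[[-5.08904993e-04  9.55185608e-01  2.96007088e-01]
 [ 9.99998703e-01  3.37610734e-05  1.61028658e-03]
 [ 1.52812905e-03  2.96007523e-01 -9.55184386e-01]]
```

Request:
{"name": "jog_arm", "arguments": {
  "steps": [
    [[32,-29.5,0],[0,0,0],0],
    [[32,-29.5,0],[0,0,0],0],
    [[32,-29.5,0],[0,0,0],0],
    [[32,-29.5,0],[0,0,0],0],
    [[32,-29.5,0],[0,0,0],0],
    [[32,-29.5,0],[0,0,0],0],
    [[32,-29.5,0],[0,0,0],0],
    [[32,-29.5,0],[0,0,0],0],
    [[32,-29.5,0],[0,0,0],0],
    [[32,-29.5,0],[0,0,0],0],
    [[32,-29.5,0],[0,0,0],0],
    [[32,-29.5,0],[0,0,0],0]
  ]
}}

```text
clock: 2.5
ee_pos: [0.4208, -0.0003, 0.2316]
eef_rot: [0.979, 0.205, 0.0, 0.0]
contact_force: [0.8, -0.7, 0.1]
opening: 0.0856
finger_force: 0.0
```

Request:
{"name": "jog_arm", "arguments": {
  "steps": [
    [[29,-27,0],[0,0,0],0],
    [[29,-27,0],[0,0,0],0],
    [[29,-27,0],[0,0,0],0],
    [[29,-27,0],[0,0,0],0],
    [[29,-27,0],[0,0,0],0],
    [[0,0,0],[0,0,0],0],
    [[0,0,0],[0,0,0],0]
  ]
}}

```text
clock: 3.2
ee_pos: [0.4986, 0.18, 0.231]
eef_rot: [0.979, 0.206, -0.0, 0.0]
contact_force: [0.7, -0.2, -0.1]
opening: 0.0855
finger_force: 0.0
```

Run:
```python
from h import *
n="wrist"; C=cal(n); im,d=read_camera(n); cv2.imwrite("pics/w1.png",im); print(get_state()["ee_pos"])
for l,z in dict(dial_grip=.052,dial_pointer=.032,dial_mark=.032,stop_face=.02,channel=.008,fixture=0,sink_fins=.027).items(): find(l,n,z)
cv2.imwrite("pics/b.png",im)
```

```text
[0.49858485 0.17933763 0.23114911]
dial_grip wrist 0.76 [265. 149.] [0.5275 0.1826 0.052 ]
dial_pointer wrist 0.64 [284. 138.] [0.547  0.1641 0.032 ]
dial_pointer wrist 0.39 [267. 148.] [0.5264 0.1785 0.032 ]
dial_mark wrist 0.92 [287. 149.] [0.5361 0.1544 0.032 ]
stop_face wrist 0.81 [182.  92.] [0.548  0.3062 0.02  ]
channel wrist 0.57 [133.  65.] [0.5534 0.3796 0.008 ]
fixture wrist 0.72 [165.  82.] [0.5495 0.3364 0.    ]
sink_fins wrist 0.93 [391. 199.] [ 0.5317 -0.011   0.027 ]
sink_fins wrist 0.16 [180.  94.] [0.5454 0.3055 0.027 ]
```

View pics/b.png

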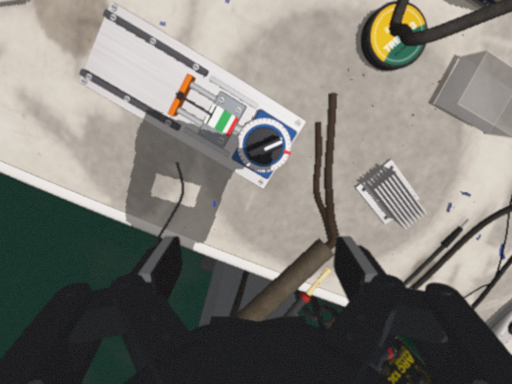

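The wrist view shows the dial at (265,149), with its white pointer ending near (284,140). The red mark is at about (290,153), roughly 30° clockwise. The rails run up-left and the heat sink sits at (391,199). Next I turn the gripper to match the bar.

Request:
{"name": "jog_arm", "arguments": {
  "steps": [
    [[0,0,0],[0,0,-8],0],
    [[0,0,0],[0,0,-8],0],
    [[0,0,0],[0,0,-8],0],
    [[0,0,0],[0,0,-8],0],
    [[0,0,0],[0,0,-8],0],
    [[0,0,0],[0,0,-8],0],
    [[0,0,0],[0,0,-8],0],
    [[0,0,0],[0,0,-8],0],
    [[0,0,0],[0,0,-8],0],
    [[0,0,0],[0,0,-8],0],
    [[0,0,0],[0,0,-8],0],
    [[0,0,0],[0,0,-8],0]
  ]
}}

```text
clock: 4.8
ee_pos: [0.4988, 0.1795, 0.2314]
eef_rot: [0.5, 0.866, 0.0, 0.0]
contact_force: [-0.5, 0.3, -0.2]
opening: 0.0855
finger_force: 0.0
```

Request:
{"name": "jog_arm", "arguments": {
  "steps": [
    [[0,0,5],[0,0,-8],0],
    [[0,0,30],[0,0,-8],0],
    [[0,0,30],[0,0,0],0],
    [[0,0,0],[0,0,0],0.4],
    [[0,0,0],[0,0,0],0.4],
    [[0,0,0],[0,0,0],0.4]
  ]
}}

```text
clock: 5.4
ee_pos: [0.4996, 0.1798, 0.1681]
eef_rot: [0.377, 0.926, 0.001, 0.001]
contact_force: [-0.8, 0.2, 0.0]
opening: 0.051
finger_force: 0.0
```

Run:
```python
from h import *
go([.5275,.1826,.13],137)
```

```text
t 5.4 yaw 135.69 tilt 0.16 shift [-17.9  21.4  38.1] turn -1.31
```

Request:
{"name": "jog_arm", "arguments": {
  "steps": [
    [[-9,10.7,10],[0,0,0],0.4],
    [[-9,10.7,10],[0,0,0],0.4],
    [[0,0,10],[0,0,0],0.4],
    [[0,0,0],[0,0,0],0.4],
    [[0,0,0],[0,0,0],0.4]
  ]
}}

```text
clock: 5.9
ee_pos: [0.5263, 0.1825, 0.1369]
eef_rot: [0.377, 0.926, 0.0, 0.0]
contact_force: [0.3, 0.1, -0.6]
opening: 0.0513
finger_force: 0.0
```

Run:
```python
from h import *
n="wrist"; C=cal(n); im,d=read_camera(n); print(get_state()["ee_pos"])
for l,z in dict(dial_grip=.052,dial_pointer=.032,dial_mark=.032).items(): find(l,n,z)
for z in(.032,.058): print(onz(n,[256,192],z),1)
cv2.imwrite("pics/w2.png",im)
```

```text
[0.52649372 0.18257194 0.13711852]
dial_grip wrist 0.58 [263. 195.] [0.5293 0.1865 0.052 ]
dial_pointer wrist 0.88 [259. 214.] [0.5466 0.1653 0.032 ]
dial_mark wrist 0.62 [246. 207.] [0.5318 0.1609 0.032 ]
[0.52769664 0.1794525  0.032     ] 1
[0.52187434 0.18532091 0.058     ] 1
```

View pics/w2.png

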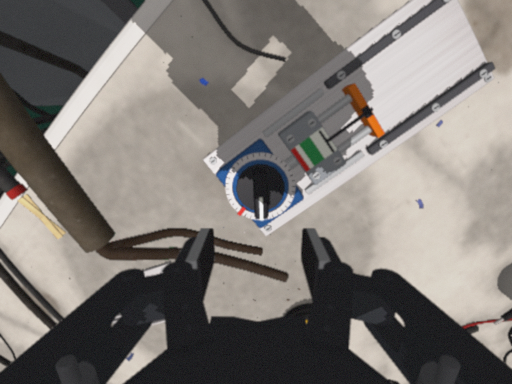

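The dial ring is centred near (262,187). Its pointer runs straight down to (261,217) and the red mark is at (240,211). I'll compute the angles from these.

Run:
```python
from h import *
n="wrist"; im=cv2.imread("pics/w2.png").astype(int); b,g,r=im[...,0],im[...,1],im[...,2]
sub=np.zeros(r.shape,bool); sub[145:228,218:306]=1
def cen(m): ys,xs=np.nonzero(m&sub); return [xs.mean(),ys.mean()],len(xs)
lower=np.zeros_like(sub);lower[195:228,225:300]=1
print("red",pr:=cen((r>150)&(g<90)&(b<90)&lower))
w=np.zeros_like(sub); w[196:219,250:275]=1
m=(im.min(2)>150)&w; print("white"); print("\n".join("".join("#" if v else "." for v in row) for row in (im.min(2)>140)[192:224,228:300]))
for p in(pr[0],[262,187],[262,217],[263,198]): print(p,onz(n,p,.032)[:2],onz(n,p,.02)[:2])
_,lab,st,ce=cv2.connectedComponentsWithStats((((im.max(2)<60))&sub).astype(np.uint8)); print(st,ce)
```

```text
red ([np.float64(241.2608695652174), np.float64(210.43478260869566)], 23)
white
#####...................................................................
#####...................................................................
######.....................................................###..........
######.....................................................#######......
######.....................................................#######......
#######...................................................########......
#######...................................................#######.......
########.................................................########.......
########.................................................########.......
#########......................##.......................########........
##########.....................###.....................########........#
###########....................####....................########......###
###########....................####...................#########.....####
############...................####..................#########....#####
[... 1038 characters left out ...]
##########........####.........###########################
########################...................#############################
##########################................##############################
###########################.............################################
[np.float64(241.2608695652174), np.float64(210.43478260869566)] [0.53121738 0.15537402] [0.5340759  0.15149397]
[262, 187] [0.52812851 0.18719444] [0.53083673 0.18486263]
[262, 217] [0.55081188 0.16527651] [0.55462378 0.16187827]
[263, 198] [0.5369431 0.1800457] [0.5400802  0.17736607]
[[     0      0    512    384 195446]
 [   239    164     46     54   1162]] [[255.45150067 191.54889842]
 [263.65748709 183.27538726]]
```

Run:
```python
from h import *
go([.5287,.1848,.037],138)
```

```text
t 6.1 yaw 135.72 tilt 0.06 shift [  0.1   3.  100. ] turn -2.28
```

Request:
{"name": "jog_arm", "arguments": {
  "steps": [
    [[0,3,20],[0,0,-2.3],0.4],
    [[0,0,20],[0,0,0],0.4],
    [[0,0,20],[0,0,0],0.4],
    [[0,0,20],[0,0,0],0.4],
    [[0,0,20],[0,0,0],0.4],
    [[0,0,0],[0,0,0],0.4],
    [[0,0,0],[0,0,0],1],
    [[0,0,0],[0,0,0],1],
    [[0,0,0],[0,0,0],1],
    [[0,0,0],[0,0,0],1],
    [[0,0,0],[0,0,0],1],
    [[0,0,0],[0,0,0],1]
  ],
  "squeeze": 60
}}

```text
clock: 7.3
ee_pos: [0.5288, 0.1841, 0.0378]
eef_rot: [0.358, 0.934, -0.0, 0.0]
contact_force: [-5.7, -4.3, 8.6]
opening: 0.0118
finger_force: 59.5
```

Request:
{"name": "jog_arm", "arguments": {
  "steps": [
    [[0,0,0],[0,0,6],1],
    [[0,0,0],[0,0,6],1],
    [[0,0,0],[0,0,6],1],
    [[0,0,0],[0,0,6],1],
    [[0,0,0],[0,0,6],1],
    [[0,0,0],[0,0,6],1],
    [[0,0,0],[0,0,6],1],
    [[0,0,0],[0,0,0],1],
    [[0,0,0],[0,0,0],1]
  ]
}}

```text
clock: 8.2
ee_pos: [0.5284, 0.1838, 0.0378]
eef_rot: [0.669, 0.743, -0.001, 0.0]
contact_force: [-7.7, -6.8, 10.5]
opening: 0.0116
finger_force: 59.8
```

Run:
```python
from h import *
n="wrist"; C=cal(n); im,d=read_camera(n); s=get_state();print(s["ee_pos"],s["contact_force"],s["torque"]); go(s["ee_pos"])
for l,z in dict(dial_pointer=.032,dial_mark=.032).items(): find(l,n,z)
cv2.imwrite("pics/w3.png",cv2.resize(im[100:250,150:350],None,fx=3,fy=3))
```

```text
[0.52834103 0.18381348 0.03775512] [-8.26101027 -7.63868877  9.8795408 ] [-1.15218279  1.14164774 -0.13899359]
t 8.25 yaw 96.01 tilt 0.1 shift [0. 0. 0.] turn None
dial_pointer wrist 0.8 [256. 275.] [0.53   0.1555 0.032 ]
```

View pics/w3.png

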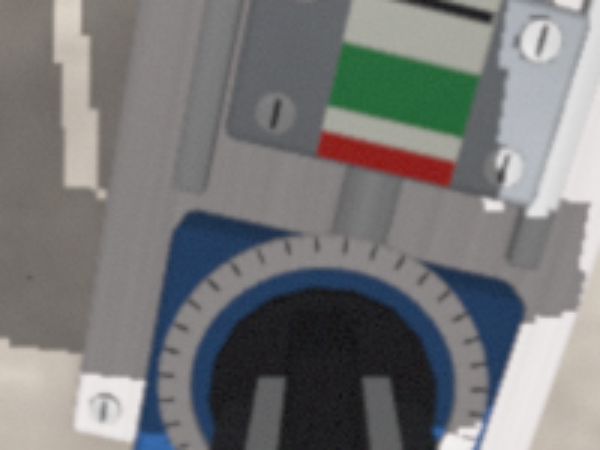

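The crop cuts off above the pointer, so I'll take the lower part.

Run:
```python
from h import *
n="wrist"; im,d=read_camera(n)
cv2.imwrite("pics/w4f.png",im);cv2.imwrite("pics/w4.png",cv2.resize(im[170:320,180:340],None,fx=4,fy=4))
```

```text
(no output)
```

View pics/w4.png

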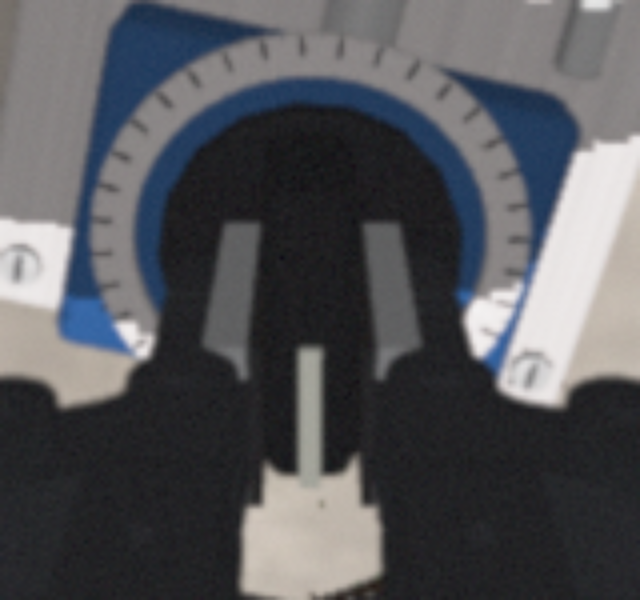

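The pointer runs straight down between the fingers to (310,485), and the fingers hide the mark. I'll let go and rise to check.

Request:
{"name": "jog_arm", "arguments": {
  "steps": [
    [[0,0,0],[0,0,0],0.4],
    [[0,0,0],[0,0,0],0.4],
    [[0,0,0],[0,0,0],0.4],
    [[0,0,0],[0,0,0],0.4],
    [[0,0,-20],[0,0,0],0.4],
    [[0,0,-30],[0,0,0],0.4],
    [[0,0,-30],[0,0,0],0.4],
    [[0,0,-30],[0,0,0],0.4],
    [[0,0,0],[0,0,0],0.4],
    [[0,0,0],[0,0,0],0.4]
  ]
}}

```text
clock: 9.4
ee_pos: [0.5287, 0.1847, 0.1463]
eef_rot: [0.669, 0.743, 0.0, 0.0]
contact_force: [-0.3, -0.1, -0.9]
opening: 0.0513
finger_force: 0.0
```

Run:
```python
from h import *
n="wrist"; im,d=read_camera(n); s=get_state();print(s["ee_pos"])
for l,z in dict(dial_pointer=.032,dial_mark=.032,dial_grip=.052,channel=.008,stop_face=.02,fixture=0).items(): find(l,n,z)
cv2.imwrite("pics/w5f.png",im);cv2.imwrite("pics/w5.png",cv2.resize(im[100:250,160:360],None,fx=4,fy=4))
```

```text
[0.52832705 0.18461662 0.14546793]
dial_pointer wrist 0.63 [256. 216.] [0.529  0.1525 0.032 ]
dial_mark wrist 0.93 [260. 209.] [0.5323 0.1612 0.032 ]
dial_mark wrist 0.51 [365. 353.] [ 0.6893 -0.0247  0.032 ]
dial_grip wrist 0.95 [260. 193.] [0.5296 0.1849 0.052 ]
stop_face wrist 0.9 [293.  51.] [0.5471 0.3146 0.02  ]
fixture wrist 0.91 [293.  31.] [0.547  0.3371 0.    ]
```

View pics/w5.png

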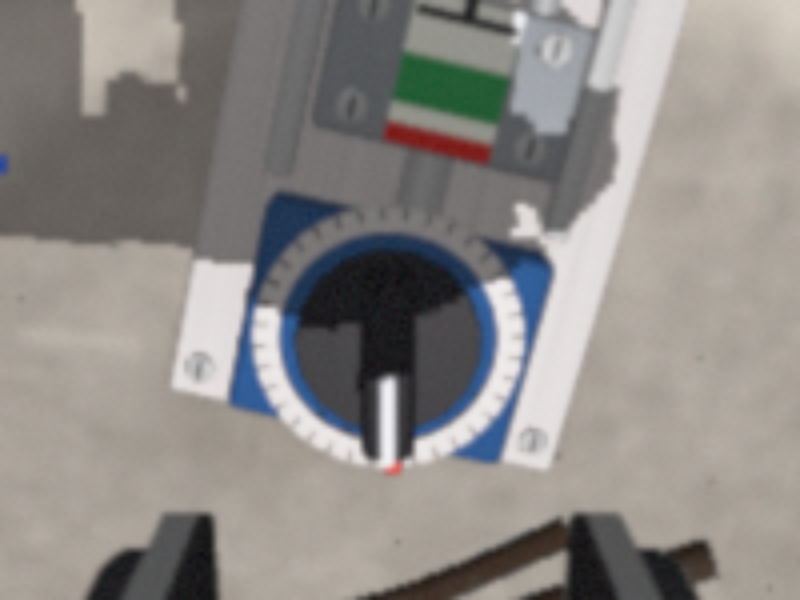

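Clear: the white pointer at (388,460) is on the red mark at (395,468), about 1.5 mm off. Now I'll look at the channel from closer.

Request:
{"name": "jog_arm", "arguments": {
  "steps": [
    [[20,0,-20],[0,0,0],0.4],
    [[30,0,-20],[0,0,0],0.2],
    [[30,0,-20],[0,0,0],0],
    [[30,0,-20],[0,0,0],0],
    [[0,0,0],[0,0,0],0],
    [[0,0,0],[0,0,0],0]
  ]
}}

```text
clock: 10.35
ee_pos: [0.517, 0.2941, 0.2257]
eef_rot: [0.669, 0.744, -0.0, -0.0]
contact_force: [-0.8, -0.9, -0.0]
opening: 0.0854
finger_force: 0.0
```

Run:
```python
from h import *
n="wrist"; im,d=read_camera(n); s=get_state();print(s["ee_pos"])
for l,z in dict(channel=.008,stop_face=.02,fixture=0,dial_grip=.052,sink_fins=.027).items(): find(l,n,z)
cv2.imwrite("pics/w6.png",im)
```

```text
[0.51702848 0.29337834 0.22524416]
channel wrist 0.86 [293. 103.] [0.5536 0.3793 0.008 ]
stop_face wrist 0.88 [284. 153.] [0.5495 0.3158 0.02  ]
fixture wrist 0.83 [281. 136.] [0.5446 0.3346 0.    ]
dial_grip wrist 0.59 [258. 252.] [0.5288 0.1845 0.052 ]
```

View pics/w6.png

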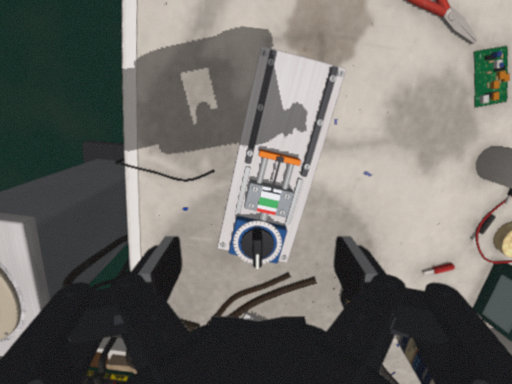

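The fixture is fully in view. The plate corners are at (272,50), (343,68), (284,262) and (220,249), the rails on either side are clear, and the dial is at (258,242). I'll fit the centre line from the rails.

Run:
```python
from h import *
from scipy.optimize import least_squares
n="wrist"; im=cv2.imread("pics/w6.png"); C=cal(n)
X=np.array([[-.103,-.056,.008],[-.103,.056,.008],[.187,.056,.008],[.187,-.056,.008]]); U=np.array([[272,50],[343,68],[284,262],[220,249.]])
def W(p,X): c,s=np.cos(p[2]),np.sin(p[2]); return np.c_[p[0]+c*X[:,0]-s*X[:,1],p[1]+s*X[:,0]+c*X[:,1],X[:,2]]
f=least_squares(lambda p:(proj(n,W(p,X),C)-U).ravel(),[.547,.337,np.radians(-97)]); print(f.x,np.degrees(f.x[2]),f.fun.round(1))
dark=(im.max(2)<75).astype(np.uint8)
_,lab,st,ce=cv2.connectedComponentsWithStats(dark)
L=[]
for i in range(1,len(st)):
    x,y,w,h,a=st[i]
    if a>150 and 230<x<345 and 40<y<110 and h>60:
        ys,xs=np.nonzero(lab==i); P=np.array([onz(n,[u,v],.018,C)[:2] for u,v in zip(xs,ys)])
        m=P.mean(0); dv=np.linalg.svd(P-m)[2][0]; dv*=-np.sign(dv[1]); print(a,m,np.degrees(np.arctan2(dv[1],dv[0])), (P-m)@dv@np.ones(len(P)), np.ptp((P-m)@dv),np.ptp((P-m)@[-dv[1],dv[0]]))
q=proj(n,W(f.x,np.array([[-.1,-.035,.018],[.045,-.035,.018],[-.1,.035,.018],[.045,.035,.018],[.153,0,.052]])),C); print(q.round())
for x in(-.045,.153,0): print(x,W(f.x,np.array([[x,0,.008]])))
```

```text
[ 0.55085658  0.33357751 -1.71532709] -98.28100299524196 [-7.1 -3.7  7.2  2.7  3.2  2.7 -2.9  0.1]
[[281.  52.]
 [252. 166.]
 [336.  67.]
 [302. 178.]
 [258. 253.]]
-0.045 [[0.55733785 0.37810832 0.008     ]]
0.153 [[0.52882028 0.18217275 0.008     ]]
0 [[0.55085658 0.33357751 0.008     ]]
```

```bash
python3 -c "
import cv2
im=cv2.imread('pics/w6.png')[40:190,215:355]; cv2.imwrite('pics/w6c.png',cv2.resize(im,None,fx=4,fy=4,interpolation=cv2.INTER_CUBIC))"
```

```text
(no output)
```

View pics/w6c.png

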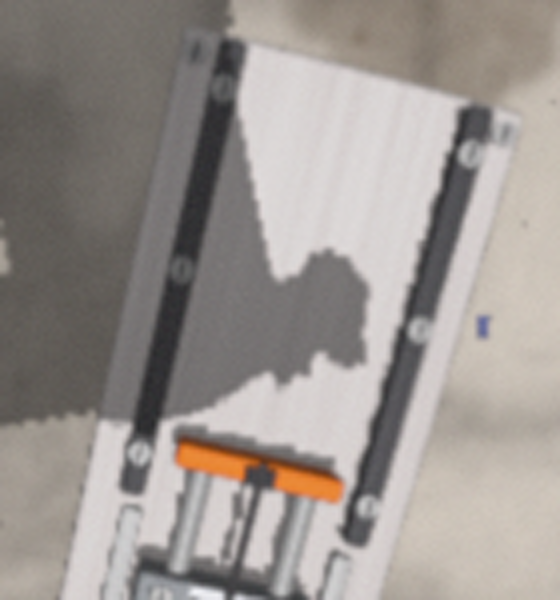

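The rails are clear here. The left rail's inner edge runs from (246,45) to (147,490) in the crop, the right one's from (462,105) to (343,540). The plate's top corners are at (185,28) and (520,115). I'll refit.

Run:
```python
from h import *
from scipy.optimize import least_squares
n="wrist"; C=cal(n)
X=np.array([[-.103,-.056,.008],[-.103,.056,.008],[.187,.056,.008],[.187,-.056,.008],[-.1,-.035,.018],[.045,-.035,.018],[-.1,.035,.018],[.045,.035,.018]]); U=np.array([[261.2,47],[345,68.7],[284,262],[220,249.],[276.5,51.2],[251.8,162.5],[330.5,66.2],[300.8,175]])
def W(p,X): c,s=np.cos(p[2]),np.sin(p[2]); return np.c_[p[0]+c*X[:,0]-s*X[:,1],p[1]+s*X[:,0]+c*X[:,1],X[:,2]]
f=least_squares(lambda p:(proj(n,W(p,X),C)-U).ravel(),[.547,.337,np.radians(-97)],loss="soft_l1"); print(f.x,np.degrees(f.x[2]),f.fun.round(1))
for x in(-.045,.153,0): print(x,W(f.x,np.array([[x,0,.008]])))
go([.535,.09,.23],-98+180)
```

```text
[ 0.54730032  0.33442586 -1.69453352] -97.08961897228862 [-1.  -1.2  1.2 -0.4  3.6  1.9 -2.8  0.6  0.1 -0.4 -1.4  2.8  1.4 -1.
 -0.3  1.7]
-0.045 [[0.55285429 0.3790818  0.008     ]]
0.153 [[0.5284168  0.18259565 0.008     ]]
0 [[0.54730032 0.33442586 0.008     ]]
t 10.65 yaw 95.95 tilt 0.05 shift [-204.    -3.5   -4.1] turn 13.95
```

Request:
{"name": "jog_arm", "arguments": {
  "steps": [
    [[-38,-2,0],[0,0,0],0],
    [[-38,-2,0],[0,0,0],0],
    [[-38,-2,0],[0,0,0],0],
    [[-38,-2,0],[0,0,0],0],
    [[-38,-2,0],[0,0,0],0],
    [[-38,-2,0],[0,0,0],0],
    [[-38,-1,0],[0,0,0],0],
    [[-38,-1,10],[0,0,0],0],
    [[0,0,10],[0,0,0],0],
    [[0,0,0],[0,0,0],0]
  ]
}}

```text
clock: 11.65
ee_pos: [0.5344, -0.0103, 0.2049]
eef_rot: [0.67, 0.743, -0.001, -0.001]
contact_force: [-0.6, 0.2, -0.5]
opening: 0.0853
finger_force: 0.0
```

Run:
```python
from h import *
n="wrist"; C=cal(n); im,d=read_camera(n); s=get_state();print(s["ee_pos"])
r=find("sink_fins",n,.027)
u,v=map(int,r[0]["point"]); print(d[v,u])
K,dc,T=C; ys,xs=np.mgrid[max(v-75,0):v+75,max(u-80,0):u+80]; ys,xs=ys.ravel(),xs.ravel(); ok=(xs<512)&(ys<384); xs,ys=xs[ok],ys[ok]; dd=d[ys,xs]; 
uu=cv2.undistortPoints(np.c_[xs,ys].astype(float)[:,None],K,dc)[:,0]
P=np.c_[uu[:,0]*dd,-uu[:,1]*dd,-dd]@T[:3,:3].T+T[:3,3]
c0=onz(n,r[0]["point"],.027)
near=(dd>0)&(np.linalg.norm(P[:,:2]-c0[:2],axis=1)<.06)
for lo,hi in((.036,.05),(.003,.05)):
    m=near&(P[:,2]>lo)&(P[:,2]<hi); q=P[m,:2]
    rc=cv2.minAreaRect((q*1000).astype(np.float32)); print(m.sum(),q.mean(0),rc, P[m,2].max())
cv2.imwrite("pics/w7.png",im)
```

```text
[ 0.53474461 -0.00953501  0.20579372]
sink_fins wrist 0.69 [258. 177.] [ 0.5361 -0.0154  0.027 ]
0.32888192
1226 [ 0.53746508 -0.0127326 ] ((536.6190795898438, -13.94582748413086), (80.22733306884766, 36.16317367553711), 65.67668914794922) 0.045118073561703886
3067 [ 0.53484756 -0.01062838] ((536.7277221679688, -13.431365966796875), (81.26227569580078, 64.02230834960938), 65.65702056884766) 0.045118073561703886
```

View pics/w7.png

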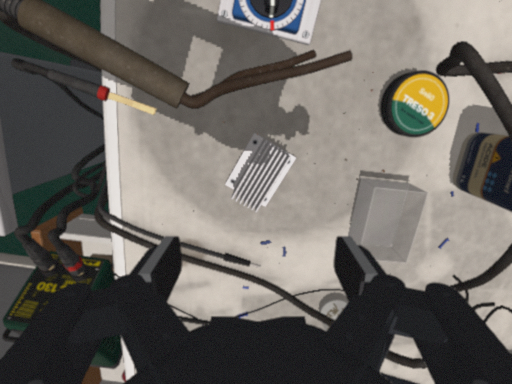

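The heat sink is at (262,173) in clear space. Depth puts its centre at (0.5367, -0.0137) and its long axis at 65.7°.

Request:
{"name": "jog_arm", "arguments": {
  "steps": [
    [[0,0,0],[0,0,7.6],0],
    [[0,0,0],[0,0,7.6],0],
    [[0,0,20],[0,0,7.6],0],
    [[0,0,30],[0,0,7.5],0],
    [[0,0,30],[0,0,0],0],
    [[0,0,0],[0,0,0],0]
  ]
}}

```text
clock: 12.35
ee_pos: [0.5335, -0.0084, 0.1237]
eef_rot: [0.84, 0.543, -0.002, -0.002]
contact_force: [0.2, -0.4, 0.0]
opening: 0.085
finger_force: 0.0
```

Run:
```python
from h import *
go([.5367,-.0137,.013],65.7)
```

```text
t 12.35 yaw 65.81 tilt 0.34 shift [ -3.4   5.8 110.7] turn 0.11
```

Request:
{"name": "jog_arm", "arguments": {
  "steps": [
    [[-3.4,5.8,20],[0,0,0],0],
    [[0,0,30],[0,0,0],0],
    [[0,0,30],[0,0,0],0],
    [[0,0,20],[0,0,0],0],
    [[0,0,10],[0,0,0],0],
    [[0,0,0],[0,0,0],0],
    [[0,0,0],[0,0,0],1],
    [[0,0,0],[0,0,0],1],
    [[0,0,0],[0,0,0],1],
    [[0,0,0],[0,0,0],1],
    [[0,0,0],[0,0,0],1],
    [[0,0,0],[0,0,0],1]
  ],
  "squeeze": 70
}}

```text
clock: 13.55
ee_pos: [0.5396, -0.0153, 0.0173]
eef_rot: [0.84, 0.543, 0.001, 0.001]
contact_force: [-0.5, 1.1, 6.5]
opening: 0.0349
finger_force: 71.6
```

Request:
{"name": "jog_arm", "arguments": {
  "steps": [
    [[0,0,-10],[0,0,0],1],
    [[0,0,-30],[0,0,0],1],
    [[0,0,-40],[0,0,0],1],
    [[0,0,-40],[0,0,-4.2],1],
    [[0,0,-20],[0,0,-4.3],1],
    [[0,0,0],[0,0,-4.3],1],
    [[0,0,0],[0,0,-4.3],1],
    [[0,0,0],[0,0,0],1],
    [[0,0,0],[0,0,0],1]
  ]
}}

```text
clock: 14.45
ee_pos: [0.5389, -0.0152, 0.1565]
eef_rot: [0.751, 0.661, -0.0, -0.0]
contact_force: [0.5, 0.2, -1.8]
opening: 0.035
finger_force: 70.6
```

Run:
```python
from h import *
print(get_state()["opening"],get_state()["contact_force"])
go([.5534,.3795,.15],82.9)
```

```text
0.03496027922207957 [ 0.47973404  0.22739958 -1.76976013]
t 14.45 yaw 82.7 tilt 0.01 shift [393.4 -35.8   6.5] turn -0.2
```

Request:
{"name": "jog_arm", "arguments": {
  "steps": [
    [[20,-2,0],[0,0,0],1],
    [[30,-3,0],[0,0,0],1],
    [[40,-3.5,0],[0,0,0],1],
    [[40,-3.5,0],[0,0,0],1],
    [[40,-3.5,-5],[0,0,0],1],
    [[40,-3.5,-5],[0,0,0],1],
    [[30,-3,-5],[0,0,0],1],
    [[20,-2,0],[0,0,0],1],
    [[10,-1,0],[0,0,0],1],
    [[0,0,0],[0,0,0],1],
    [[0,0,0],[0,0,0],1]
  ]
}}

```text
clock: 15.55
ee_pos: [0.548, 0.2549, 0.1711]
eef_rot: [0.75, 0.661, -0.0, -0.0]
contact_force: [0.5, 0.1, -1.7]
opening: 0.0351
finger_force: 70.5
```

Run:
```python
from h import *
n="wrist"; C=cal(n); im,d=read_camera(n); s=get_state();print(s["ee_pos"],s["opening"])
cv2.imwrite("pics/w8.png",im)
K,dc,T=C; ys,xs=np.nonzero(d>0); dd=d[ys,xs]
uu=cv2.undistortPoints(np.c_[xs,ys].astype(float)[:,None],K,dc)[:,0]
P=np.c_[uu[:,0]*dd,-uu[:,1]*dd,-dd]@T[:3,:3].T+T[:3,3]
np.save("P.npy",P)
a=np.radians(-97.1); R2=np.array([[np.cos(a),np.sin(a)],[-np.sin(a),np.cos(a)]])
F=(P[:,:2]-[.5473,.3344])@R2.T
# rails: height hist by y in x slices
for x0 in(-.095,-.07,-.045,-.02,.0,.02):
    m=(abs(F[:,0]-x0)<.012)&(abs(F[:,1])<.065)&(P[:,2]<.03)
    y=F[m,1]; z=P[m,2]; hi=y[(z>.0145)&(z<.022)]
    L=hi[hi<0]; G=hi[hi>0]
    print(x0,m.sum(), [np.round([np.percentile(q,3),np.percentile(q,97)],4) if len(q) else None for q in(L,G)], np.median(z[abs(y)<.03]) if (abs(y)<.03).any() else None)
m=(abs(F[:,0])<.08)&(abs(F[:,1])<.03)&(P[:,2]>.018)&(P[:,2]<.032); 
print("stop front x",np.percentile(F[m,0],[1,3,5,10]) if m.any() else None)
```

```text
[0.54811791 0.25467261 0.17115325] 0.03483019131765012
-0.095 2753 [array([-0.0437, -0.0354]), array([0.0349, 0.043 ])] 0.0071935430051736915
-0.07 3003 [array([-0.0442, -0.0355]), array([0.0343, 0.0432])] 0.007158404284625941
-0.045 2837 [array([-0.0436, -0.0352]), array([0.0349, 0.043 ])] 0.007225467743389169
-0.02 2682 [array([-0.0437, -0.0357]), array([0.035 , 0.0434])] 0.007087990552369361
0.0 2577 [array([-0.0445, -0.0361]), array([0.0346, 0.0431])] 0.007179148805673552
0.02 2381 [array([-0.0443, -0.0094]), array([0.0084, 0.0429])] 0.007753585321376044
stop front x [0.01947754 0.01958045 0.02003441 0.02107806]
```

Run:
```python
from h import *
go([.5525,.3791,.06],82.9)
```

```text
t 15.6 yaw 82.73 tilt 0.03 shift [124.  -11.4 111.1] turn -0.17
```

Request:
{"name": "jog_arm", "arguments": {
  "steps": [
    [[24,-2.4,0],[0,0,-0.2],1],
    [[40,-4,0],[0,0,0],1],
    [[40,-3,10],[0,0,0],1],
    [[20,-2,20],[0,0,0],1],
    [[0,0,30],[0,0,0],1],
    [[0,0,30],[0,0,0],1],
    [[0,0,20],[0,0,0],1],
    [[0,0,0],[0,0,0],1],
    [[0,0,0],[0,0,0],1],
    [[0,0,0],[0,0,0],1]
  ]
}}

```text
clock: 16.6
ee_pos: [0.5529, 0.3801, 0.0632]
eef_rot: [0.749, 0.662, 0.001, 0.0]
contact_force: [0.2, 0.1, -1.2]
opening: 0.035
finger_force: 70.5
```

Run:
```python
from h import *
go([.5525,.3791,.026],82.9)
```

```text
t 16.6 yaw 82.97 tilt 0.16 shift [-1.1 -0.3 37.2] turn 0.07
```

Request:
{"name": "jog_arm", "arguments": {
  "steps": [
    [[-1,-0.3,12],[0,0,0],1],
    [[0,0,12],[0,0,0],1],
    [[0,0,6],[0,0,0],1],
    [[0,0,3],[0,0,0],1],
    [[0,0,2],[0,0,0],1],
    [[0,0,0],[0,0,0],1],
    [[0,0,0],[0,0,0],1],
    [[0,0,0],[0,0,0],1]
  ]
}}

```text
clock: 17.4
ee_pos: [0.5516, 0.3793, 0.0267]
eef_rot: [0.749, 0.663, 0.0, 0.0]
contact_force: [-1.1, -0.6, -1.1]
opening: 0.0349
finger_force: 70.5
```

Request:
{"name": "jog_arm", "arguments": {
  "steps": [
    [[0,0,1],[0,0,0],1],
    [[0,0,0.5],[0,0,0],1],
    [[0,0,0],[0,0,0],1],
    [[0,0,0],[0,0,0],1]
  ]
}}

```text
clock: 17.8
ee_pos: [0.5516, 0.3793, 0.0253]
eef_rot: [0.749, 0.663, 0.0, 0.0]
contact_force: [-3.6, -1.4, 4.5]
opening: 0.0347
finger_force: 71.2
```

Request:
{"name": "jog_arm", "arguments": {
  "steps": [
    [[-5,-0.5,-0.3],[0,0,0],1],
    [[-5,0,0],[0,0,0],1],
    [[-5,0,0],[0,0,0],1],
    [[-4,0,0],[0,0,0],1],
    [[0,0,0],[0,0,0],1],
    [[0,0,0],[0,0,0],1]
  ]
}}

```text
clock: 18.4
ee_pos: [0.5488, 0.3596, 0.0253]
eef_rot: [0.749, 0.663, -0.001, 0.0]
contact_force: [-1.6, -3.9, 6.1]
opening: 0.035
finger_force: 71.6
```

Request:
{"name": "jog_arm", "arguments": {
  "steps": [
    [[-3,0,-0.3],[0,0,0],1],
    [[-3,0,0],[0,0,0],1],
    [[-3,0,0],[0,0,0],1],
    [[-3,0,0],[0,0,0],1],
    [[0,0,0],[0,0,0],1],
    [[0,0,0],[0,0,0],1]
  ]
}}

```text
clock: 19.0
ee_pos: [0.5471, 0.3483, 0.0254]
eef_rot: [0.749, 0.663, -0.0, 0.0]
contact_force: [0.3, 0.6, 1.9]
opening: 0.0349
finger_force: 71.0
```

```bash
cat > m.py <<'E'
from h import *
n="wrist"; C=cal(n); im,d=read_camera(n); s=get_state();print(s["clock"],s["ee_pos"],s["contact_force"])
cv2.imwrite("pics/now.png",im)
K,dc,T=C; ys,xs=np.nonzero(d>0); dd=d[ys,xs]
uu=cv2.undistortPoints(np.c_[xs,ys].astype(float)[:,None],K,dc)[:,0]
P=np.c_[uu[:,0]*dd,-uu[:,1]*dd,-dd]@T[:3,:3].T+T[:3,3]
a=np.radians(-97.1); R2=np.array([[np.cos(a),np.sin(a)],[-np.sin(a),np.cos(a)]])
F=(P[:,:2]-[.5473,.3344])@R2.T; z=P[:,2]
f=(np.array(s["ee_pos"][:2])-[.5473,.3344])@R2.T; print("tcp fixture",f)
m=(abs(F[:,1])<.034)&(F[:,0]>-.12)&(F[:,0]<.06)&(z>.010)&(z<.017); print("flange",m.sum(),np.percentile(F[m,0],[1,99]),np.percentile(F[m,1],[1,99]),np.median(z[m]))
for n2 in("scene","side"):
    im,_=read_camera(n2); cv2.imwrite(f"pics/{n2}_now.png",im)
    c=proj(n2,[[.5473-.1236*.086,.3344-.9923*.086,.03]])[0]; print(n2,c.round())
E
python3 m.py
```

```text
19.05 [0.54710484 0.34837088 0.02535735] [-0.56591504  0.9866631   3.03423931]
tcp fixture [-0.01383963 -0.00192048]
flange 2035 [-0.05397374 -0.00146766] [-0.03380204  0.02951945] 0.013086922591556943
scene [236. 258.]
side [293. 262.]
```

Request:
{"name": "jog_arm", "arguments": {
  "steps": [
    [[-2,0,0],[0,0,0],1],
    [[-2,0,0],[0,0,0],1],
    [[0,0,0],[0,0,0],1],
    [[0,0,0],[0,0,0],1],
    [[0,0,0],[0,0,0],1]
  ]
}}

```text
clock: 19.65
ee_pos: [0.5467, 0.3449, 0.0254]
eef_rot: [0.749, 0.663, 0.0, -0.0]
contact_force: [1.5, 5.2, 0.4]
opening: 0.0348
finger_force: 70.9
```

```bash
python3 m.py; python3 -c "
import cv2
a=cv2.imread('pics/scene_now.png')[225:300,200:270];b=cv2.imread('pics/side_now.png')[225:300,258:328]
f=lambda x:cv2.resize(x,None,fx=5.5,fy=5.5,interpolation=cv2.INTER_CUBIC)
cv2.imwrite('pics/n1.png',cv2.hconcat([f(a),f(b)]))"
```

```text
19.7 [0.54670773 0.34494563 0.02538515] [0.23525041 3.83835846 1.10775495]
tcp fixture [-0.01039156 -0.00189118]
flange 2035 [-0.05056852 -0.00033161] [-0.03377775  0.02949585] 0.013128403813666506
scene [236. 258.]
side [293. 262.]
```

View pics/n1.png

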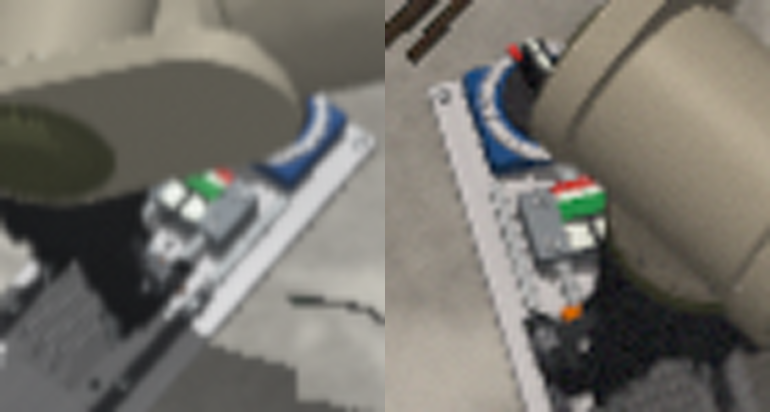

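Needle: in both views the black line is still in the white part just short of green (scene (185,192), side (582,233)), so the stop is in about 6 mm. I'll push further.

Request:
{"name": "jog_arm", "arguments": {
  "steps": [
    [[-1.5,0,0],[0,0,0],1],
    [[-1.5,0,0],[0,0,0],1],
    [[-1,0,0],[0,0,0],1],
    [[0,0,0],[0,0,0],1],
    [[0,0,0],[0,0,0],1],
    [[0,0,0],[0,0,0],1]
  ]
}}

```text
clock: 20.4
ee_pos: [0.5462, 0.3415, 0.0255]
eef_rot: [0.749, 0.663, 0.001, -0.0]
contact_force: [0.7, 7.3, 0.8]
opening: 0.0349
finger_force: 70.8
```

Request:
{"name": "jog_arm", "arguments": {
  "steps": [
    [[-1,0,0],[0,0,0],1],
    [[-1,0,0],[0,0,0],1],
    [[-1,0,0],[0,0,0],1],
    [[0,0,0],[0,0,0],1],
    [[0,0,0],[0,0,0],1],
    [[0,0,0],[0,0,0],1]
  ]
}}

```text
clock: 21.0
ee_pos: [0.5459, 0.3388, 0.0255]
eef_rot: [0.749, 0.663, 0.001, -0.001]
contact_force: [0.9, 8.6, 1.2]
opening: 0.0351
finger_force: 70.8
```

```bash
python3 m.py
python3 - <<'E'
from h import *
P0=np.array([.5473,.3344]); 
# sample scale colours along fixture x at z .031 for y offsets, side camera
im=cv2.imread("pics/side_now.png"); C=cal("side")
for y in(-.008,-.004,0):
    row=[]
    for x in np.arange(.054,.106,.002):
        w=[*(P0+np.array([-.1236,-.9923])*x+np.array([.9923,-.1236])*y),.031]
        u,v=proj("side",[w],C)[0]; p=cv2.getRectSubPix(im,(1,1),(float(u),float(v)))[0,0]; row.append("%02x%02x%02x"%tuple(p[::-1]))
    print(y,*row)
E
```

```text
21.05 [0.54587704 0.33882268 0.02552415] [ 1.99446908  9.3233666  -0.28916085]
tcp fixture [-0.00421288 -0.0019587 ]
flange 2003 [-0.04443422 -0.00188763] [-0.03383548  0.02945172] 0.013281639186037697
scene [236. 258.]
side [293. 262.]
-0.008 212021 282824 272522 25241e 24271b 25281d 282a1e 2f3024 323126 323026 2e2c23 2d2c23 35382e 394b37 355338 2b492f 2d4e35 3a6a47 5b9567 a1bc9d d0c3b2 cd8579 c65d56 bd5551 a17673 7e706f
-0.004 141218 15161a 191a1d 1b1b20 1a1e20 1a2120 191c1b 1c1b1c 221e1f 2e2d2b 403f3e 4e514d 5d7560 4e7756 396f45 304d37 295336 217d3f 599e69 8fb38e bdb4a1 c67e72 c34d44 b4524d 945d5b 776d6b
0 19191a 1a1a1b 191a1b 171215 191315 393837 63645f 878780 85847d 7b7a73 7f7f77 93938a 8a9184 5c6a5c 34553f 22412f 25382d 266c3c 549c67 bacbb2 cfb4a4 d1897d c84e46 b55e59 a28f8e 9e9997
```

Request:
{"name": "jog_arm", "arguments": {
  "steps": [
    [[0,0,0],[0,0,0],1],
    [[0,0,0],[0,0,0],1],
    [[0,0,0],[0,0,0],1],
    [[0,0,0],[0,0,0],1],
    [[0,0,0],[0,0,0],1],
    [[0,0,0],[0,0,0],1],
    [[0,0,0],[0,0,0],1],
    [[0,0,0],[0,0,0],1],
    [[0,0,0],[0,0,0],1],
    [[0,0,0],[0,0,0],1],
    [[0,0,0],[0,0,0],1],
    [[0,0,0],[0,0,0],1]
  ]
}}

```text
clock: 22.35
ee_pos: [0.5459, 0.3388, 0.0255]
eef_rot: [0.749, 0.663, 0.001, -0.001]
contact_force: [1.3, 8.9, 0.6]
opening: 0.0351
finger_force: 70.8
```

Request:
{"name": "jog_arm", "arguments": {
  "steps": [
    [[0,0,0],[0,0,0],1],
    [[0,0,0],[0,0,0],1],
    [[0,0,0],[0,0,0],1],
    [[0,0,0],[0,0,0],1],
    [[0,0,0],[0,0,0],1],
    [[0,0,0],[0,0,0],1],
    [[0,0,0],[0,0,0],1]
  ]
}}

```text
clock: 23.05
ee_pos: [0.5459, 0.3388, 0.0255]
eef_rot: [0.749, 0.663, 0.001, -0.001]
contact_force: [2.1, 9.4, 0.9]
opening: 0.035
finger_force: 70.8
```

```bash
python3 -c "
from plant import *
print(get_state()['contact_force']); print(close_job())"
```

```text
[2.12795907 9.38420809 0.86317991]
the job is handed in; nothing more can be done
None
```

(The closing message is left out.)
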